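# Clear the scrap out of the clamp rail's T-slot

## Robot

A 6-joint arm with a two-finger parallel gripper is mounted at the origin on the work surface; the furniture and walls round the work are solid. World frame = base frame: x ahead of the robot, y to its left, z up, the work surface at z = 0. Lengths are in mm, angles in rad, forces in N, time in s.
With the tool pointing down it reaches from about 375 to 900 mm from the base axis. Payload 3.1 kg.
Tool frame: the origin (TCP) lies between the finger pads; the fingertips stand 8 mm ahead of it and the grasp point (between the pads) lies 11 mm behind it; z points along the fingers, y is the direction in which the jaws open and shut (so a half turn about z gives the same grasp; the last joint's range is limited). The gripper opens to 87 mm and grips with 3 to 60 N. Pads are 19 mm wide; open, the fingers measure 117 mm over their backs; the gripper's body (75 mm by 190 mm) begins 51 mm behind the grasp point.
Start: joints at [1.171, 0.527, 1.433, -0, 1.181, -0.178], TCP at [136.841, 609.812, 230.548] pointing down, gripper open.
Joint ranges: [-3.08, 3.08], [-0.75, 2.2], [0.22, 2.44], [-1.43, 4.57], [0, 2.65], [-2.85, 2.85]. Speed limits (rad/s): [2.79, 2.79, 3.14, 3.14, 3.14, 3.14].

## Interface

Orientations are given as a 3x3 rotation matrix whose columns are the frame's x, y, z axes.
In Python, from rig import * gives the robot as it stands. The module is installed in compiled form; this text tells all that it offers. Calls block until the motion is done:
- move_to(position, orientation): joint-space move of the TCP to a pose.
- move_linear(position, attitude=None, max_speed=150): straight line of the TCP; attitude=None keeps the orientation; max_speed is the mean speed in mm/s.
- move_joints(angles): joint-space move.
- set_gripper(opening, f_grip=None): finger opening in mm; f_grip is the grip in N (None keeps the last); returns when the fingers have stopped.
- sleep(seconds).
- solve_ik(position, orientation): joint angles nearest the present ones, or None.
- observe(): the state.
- snapshot(name): name is "scene" or "top" or "wrist"; returns (picture, depth): 420x560x3 uint8, red, green, blue; 420x560 float32, mm along the optical axis (not along the pixel's ray), 0 where there is no reading.
- camera_params(name): a dict with "intrinsics" (3x3 intrinsics, pixels), "R" (3x3) and "t" (3): a world point X has camera coordinates R X + t; the wrist camera has in their place "T_tool_cam" (4x4, takes a point from camera to tool coordinates, whose origin is the TCP and whose axes are the flange's). Camera axes: x right, y down, z forward; pixel columns grow to the right and rows downward; lengths in mm; the calibration is good to about 2 mm. A picture is of the moment at which its call begins: read the wrist's pose just before it. camera_params takes no time and is no camera call.
A pose or a line that the arm cannot do raises MotionError and nothing moves.
- job_done(): hands the job in, once; it reports no verdict.
Trained networks look in the newest picture that a camera, given by its name, has taken for a name from the list of things; names that differ only in an ending like _2 or _b are one class to them, and where a whole thing is asked for, a point or a joint stands for the part that bears it (a point fixed in the world has none). Each returns a list of dicts, best first, with "p" (0 to 1); they miss things now and then, are a little off and sometimes report something else, mostly with a low value. They report only what shows in the picture. A call takes as long as a camera call. They do not tell look-alikes from the thing itself.
- spot_in(camera, query): "location" ([column, row] in pixels, amid what is visible of it).
- masks_of(camera, query): "mask" (420x560 bool, what is visible of it) and "location" ([column, row] in pixels, amid what is visible of it).
The state is a dict: "time": time; "q": joint angles; "joint_vel": joint speeds; "joint_efforts": joint torques, N m; "tcp_pos": TCP position; "tcp_rot": TCP orientation; "wrist_force": force on the tool from outside, world axes, zero at the start; "wrist_torque": the same for the moment, N m; "grip_width": finger opening in mm.
Only numpy, scipy, OpenCV 4.12 (cv2) and the standard library are available. Lean on these libraries where they do the work, as an engineer would, in place of code of your own. Each camera call takes 0.05 s, during which the arm holds its last target.

## Task

Two round bits of scrap, one brass and one orange, are lodged under the lips of the aluminium clamp rail's T-slot. Take the wooden-handled scraper from its rest, put its steel tongue into the slot behind both bits (towards the closed end) and push along the slot until both drop out of the open end into the green-rimmed lid that stands there as a tray; then set the scraper back upright on its rest as it was, with the tongue hanging in the gap. Do not touch the scrap with the gripper, keep the tray under the open end, and leave the ink pot and the clear cup where they stand.

Things in the scene. Friction and masses are not known exactly. Their poses are not given: they have to be found in the camera images.
- rail: Fixed aluminium rail, mm: 200 long x 78 wide x 56 high, steel plate (to 60 high) on its closed end. Origin: centre of underside. x: along the slot to the OPEN end (roughly world -y); z up. Slot centred on y = 0, from x = -88 (stop) to 100 (open): neck 18 wide at z 48 to 56, under it a chamber 34 wide at z 32 to 48. Bits start centred between x = -36 and 61: x -88 to -50 is empty.
- slot_open_end (a point): Middle of the slot floor at the open end of the rail (32 above the table).
- slot_stop (a point): Middle of the slot floor at the closed end, against the steel stop (32 above the table).
- scrap_brass: Brass disc, 28 diameter x 12 thick, 0.06 kg, lying flat in the slot's chamber, loose enough to slide but too wide to lift through the neck. Origin: centre of its underside as it lies. Either bit may be the one nearer the open end.
- scrap_orange: Orange plastic disc, 28 diameter x 12 thick, 0.04 kg, lying flat in the same slot. Origin: centre of its underside as it lies.
- tray_lid: Shallow white pot lid with a green rim and green ink stains inside, open side up, 113 diameter x 21 high, about 90 wide inside, loose, under and in front of the rail's open end (its centre about 38 beyond the end). The scrap must end in it. Origin: centre of its underside.
- scraper: Slot scraper, 0.15 kg, mm: wooden handle 90 long (x) x 26 wide (y) x 34 high; steel tongue under its middle, 35 long (down), 8 thick (x), 11 wide (y). Origin: centre of the tongue's lower tip; z up, handle from z = 35 to 69. x and -x are alike. Grip it across the 26 mm width, in the upper part of the handle (about z = 58), over the tongue.
- rest: Fixed wooden scraper rest, mm: base 96 x 54 x 5 with two blocks, tops at 44, 44 wide (y), a gap of 32 between them along x. Origin: centre of underside; the handle lies along x across both blocks, its tongue in the gap (scraper origin 9 above the table, over the rest's origin to 5 mm). It may stand left or right of the rail.
- ink_pot: Small ink pot with yellow cap, 68 diameter x 58 high, loose bystander; it stands on the side where the rest is not. Origin: centre of its underside.
- cup_clear: Clear plastic cup, 82 diameter x 95 high, loose bystander behind the rail. Origin: centre of its underside.
There are look-alikes about, which are no part of the job. Several things look just like the rail: the one meant starts farthest from the robot's base. Several things have the shape of the scraper; the one meant has the colours described above.

How it is judged:
By the outcome, as a careful person would: the job done as asked, in the order asked, and still so for the second after the job is handed in, with the robot touching nothing.
It also fails if it takes over 58 s, if anything falls off the work surface, if the arm or the gripper's body presses on something with over 40 N, if the wrist force passes 120 N, or if a joint passes its speed limit or range.

## Working session

There is one attempt and no reset: what is moved stays moved. The work goes in short steps, each a Python script; the robot and the scene stay as the last script left them, time stands still between calls to the robot, and variables do not carry over. Pictures are saved under pics/ and viewed, and the job is handed in when it is done.

```bash
mkdir -p pics
cat > h.py <<'E'
from rig import *
import numpy as np, cv2
def save(n,img): cv2.imwrite('pics/'+n+'.png',cv2.cvtColor(img,cv2.COLOR_RGB2BGR))
def px2w(cam,u,v,d,cp=None,obs=None):
    cp=cp or camera_params(cam);K=np.array(cp["intrinsics"])
    pc=np.stack([(u-K[0,2])/K[0,0]*d,(v-K[1,2])/K[1,1]*d,d],-1)
    if cam=="wrist":
        T=np.array(cp["T_tool_cam"]);p=pc@T[:3,:3].T+T[:3,3]
        return p@np.array(obs["tcp_rot"]).T+np.array(obs["tcp_pos"])
    return (pc-np.array(cp["t"]))@np.array(cp["R"])
E
python3 - <<'E'
from h import *
for c in ("scene","top"):
    p,d=snapshot(c); save(c+"0",p); np.save(c+"0.npy",d)
    for q in ("rail","scraper","scrap_brass","scrap_orange","tray_lid","rest","ink_pot","cup_clear"):
        for r in spot_in(c,q):
            u,v=r["location"]; z=d[int(v),int(u)]
            print(c,q,round(r["p"],2),np.round([u,v]),np.round(px2w(c,u,v,z)) if z else None)
print(observe()["time"])
E
```

```text
scene rail 0.89 [267. 219.] [513.   2.  59.]
scene rail 0.87 [301. 323.] [ 313. -311.   56.]
scene scraper 0.88 [388. 277.] [ 514. -332.   67.]
scene scraper 0.82 [225. 250.] [353. -53.  62.]
scene tray_lid 0.9 [308. 253.] [ 541. -102.    5.]
scene ink_pot 0.91 [212. 183.] [543. 258.  58.]
scene cup_clear 0.95 [297. 174.] [730. 129.  73.]
top rail 0.87 [260. 190.] [542.  28.  38.]
top rail 0.78 [396. 284.] [ 329. -290.   34.]
top scraper 0.84 [414. 200.] [ 522. -320.   78.]
top scraper 0.71 [290. 270.] [360. -44.  67.]
top scrap_brass 0.62 [276. 194.] [534.  -9.  51.]
top tray_lid 0.63 [321. 197.] [ 529. -117.    7.]
top rest 0.55 [407. 196.] [ 535. -323.    8.]
top ink_pot 0.77 [151. 181.] [558. 279.  54.]
top ink_pot 0.21 [258. 191.] [539.  33.  44.]
top cup_clear 0.68 [208.  92.] [781. 162.   2.]
top cup_clear 0.28 [152. 180.] [560. 279.  55.]
0.9
```

View pics/scene0.png

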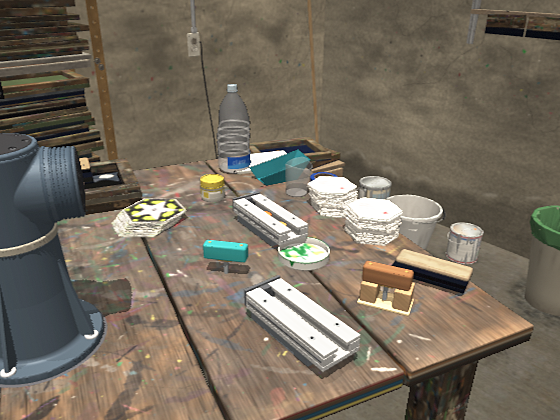

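View pics/top0.png

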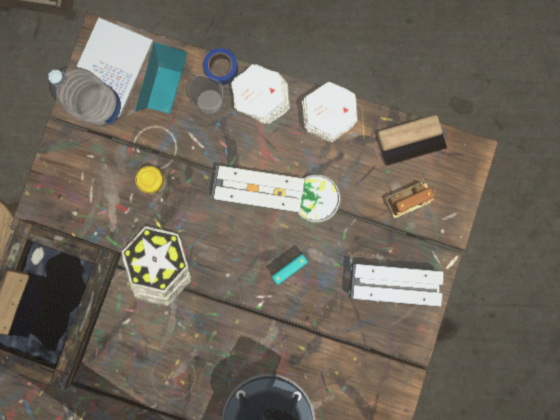

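Run:
```python
import cv2,numpy as np
a=cv2.imread('pics/top0.png');b=cv2.imread('pics/scene0.png')
A=cv2.resize(a[140:300,220:460],None,fx=3.3,fy=3.3,interpolation=cv2.INTER_CUBIC)
B=cv2.resize(b[180:380,190:440],None,fx=3,fy=3,interpolation=cv2.INTER_CUBIC)
cv2.imwrite('pics/topc.png',A);cv2.imwrite('pics/scenec.png',B)
```

```text
(no output)
```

View pics/topc.png

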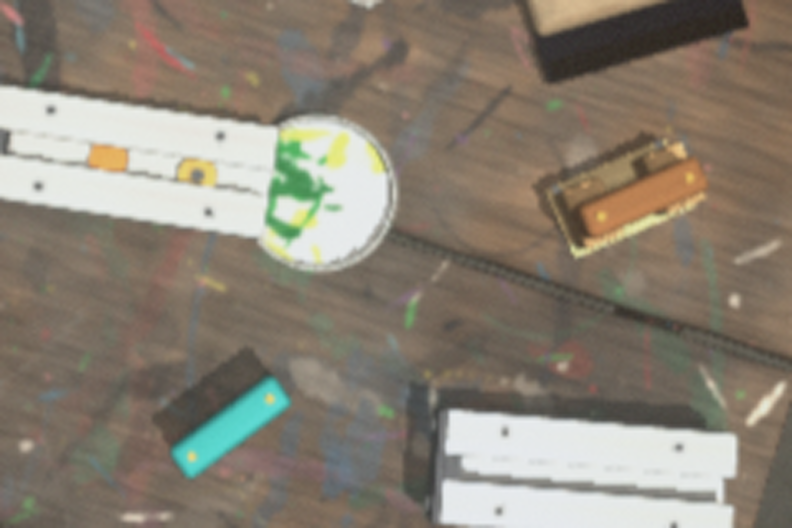

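View pics/scenec.png

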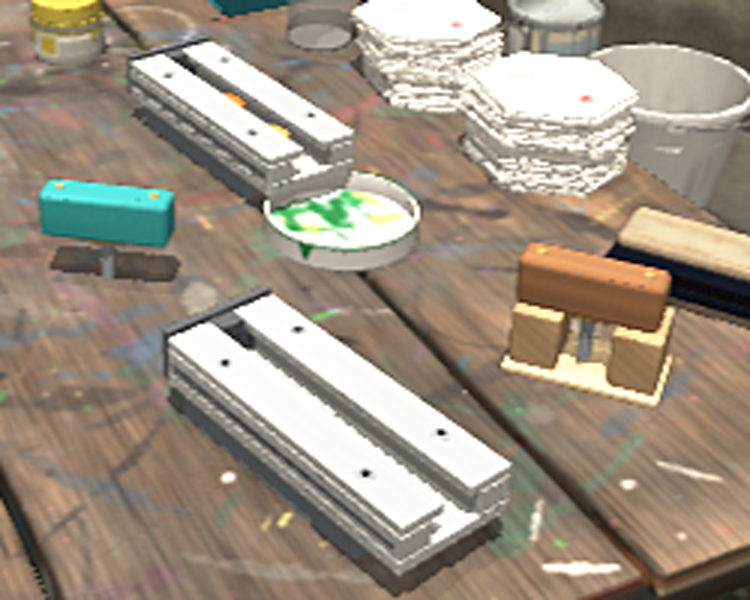

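Two rails: (260,190) and (396,284) in the top picture. The one meant is (260,190), since it is farther from the base and holds the orange and brass bits. Two scraper shapes: (290,270) is teal, and (414,200) is brown wood on the rest, so (414,200) is the one meant. The crop confirms both. Next I fit them from depth, then refine with the wrist camera.

```bash
cat >> h.py <<'E'
def cloud(cam,d,obs=None):
    v,u=np.mgrid[0:d.shape[0],0:d.shape[1]]
    P=px2w(cam,u.astype(float),v.astype(float),d.astype(float),obs=obs); P[d<=0]=np.nan
    return P
def rect(P,zlo,zhi,c,r):
    m=(P[...,2]>zlo)&(P[...,2]<zhi)&(np.hypot(P[...,0]-c[0],P[...,1]-c[1])<r)
    Q=P[m]; (cx,cy),(w,h),a=cv2.minAreaRect(Q[:,:2].astype(np.float32))
    if w<h: w,h,a=h,w,a+90
    return len(Q),np.round([cx,cy,w,h,(a+90)%180-90,np.median(Q[:,2])],1),m
E
python3 - <<'E'
from h import *
for c in ("top","scene"):
    P=cloud(c,np.load(c+"0.npy"))
    for nm,a in dict(rail=(52,66,(535,20),150),scr=(70,90,(522,-320),80),rest=(38,52,(530,-320),80),tray=(12,28,(535,-115),75),ink=(50,65,(555,275),60)).items():
        try:print(c,nm,*rect(P,*a)[:2])
        except Exception as e: print(c,nm,e)
print(camera_params("wrist")["T_tool_cam"], camera_params("wrist")["intrinsics"])
R=lambda t:np.array([[np.cos(t),np.sin(t),0],[np.sin(t),-np.cos(t),0],[0,0,-1]])
print(observe()["tcp_rot"])
for t in np.arange(-180,181,30):
    print(t,[np.round(q,2) if q is not None else None for q in (solve_ik([530,-322,250],R(np.radians(t))),solve_ik([540,20,250],R(np.radians(t))))])
E
```

```text
top rail 2347 [544.3  33.7 206.   78.3  82.2  56.6]
top scr 456 [ 523.1 -322.1   88.5   25.8  -65.3   78.4]
top rest 205 [ 526.5 -323.2   92.7   44.   -66.    44.4]
top tray 172 [ 524.2 -107.6  111.   104.   -28.    19.7]
top ink 579 [560.2 285.9  62.9  60.5 -89.   56.2]
scene rail 1294 [543.7  32.2 211.2  81.1  82.4  57.7]
scene scr 544 [ 522.4 -324.2   89.8   28.2  -65.5   78.9]
scene rest 359 [ 514.8 -335.    98.3   41.   -46.7   45.4]
scene tray 452 [ 525.8 -106.5  114.   112.8  -19.2   17.8]
scene ink 234 [560.5 283.6  68.4  59.4  53.8  57.3]
[[-1.39469403e-03 -9.63785898e-01 -2.66673578e-01  7.35047695e+01]
 [ 9.99998556e-01 -1.08530019e-03 -1.30757236e-03 -3.87415810e-01]
 [ 9.70798915e-04 -2.66675016e-01  9.63786020e-01 -1.54925370e+02]
 [ 0.00000000e+00  0.00000000e+00  0.00000000e+00  1.00000000e+00]] [[349.39479259   0.         276.21736005]
 [  0.         349.39479259 207.61029185]
 [  0.           0.           1.        ]]
[[-9.75726095e-01  2.18994491e-01 -6.82344723e-06]
 [ 2.18994491e-01  9.75726095e-01  1.52445429e-05]
 [ 9.99628643e-06  1.33802009e-05 -1.00000000e+0
[... 602 characters left out ...]
,  0.84]), array([-0.17,  0.39,  1.62, -0.  ,  1.13,  1.4 ])]
30 [array([-0.73,  0.5 ,  1.42, -0.  ,  1.22,  0.32]), array([-0.17,  0.39,  1.62, -0.  ,  1.13,  0.88])]
60 [array([-0.73,  0.5 ,  1.42, -0.  ,  1.22, -0.2 ]), array([-0.17,  0.39,  1.62, -0.  ,  1.13,  0.35])]
90 [array([-0.73,  0.5 ,  1.42, -0.  ,  1.22, -0.73]), array([-0.17,  0.39,  1.62, -0.  ,  1.13, -0.17])]
120 [array([-0.73,  0.5 ,  1.42, -0.  ,  1.22, -1.25]), array([-0.17,  0.39,  1.62, -0.  ,  1.13, -0.69])]
150 [array([-0.73,  0.5 ,  1.42, -0.  ,  1.22, -1.77]), array([-0.17,  0.39,  1.62, -0.  ,  1.13, -1.22])]
180 [array([-0.73,  0.5 ,  1.42, -0.  ,  1.22, -2.3 ]), array([-0.17,  0.39,  1.62, -0.  ,  1.13, -1.74])]
```

```bash
cat >> h.py <<'E'
def Rt(deg):
    t=np.radians(deg); return np.array([[np.cos(t),np.sin(t),0],[np.sin(t),-np.cos(t),0],[0,0,-1.]])
E
python3 - <<'E'
from h import *
move_to([544,33,190],Rt(82.2))
o=observe();p,d=snapshot("wrist");save("w_rail",p);np.save("w_rail.npy",d)
P=cloud("wrist",d,o);np.save("w_railP.npy",P)
print("rail",*rect(P,50,63,(544,33),150)[:2])
print("tray",*rect(P,12,28,(526,-107),75)[:2])
for q in ("scrap_brass","scrap_orange"):
    for r in spot_in("wrist",q):
        u,v=map(int,r["location"]);print(q,r["p"],u,v,P[v,u].round(1))
move_to([523,-323,190],Rt(114.6))
o=observe();p,d=snapshot("wrist");save("w_scr",p);np.save("w_scr.npy",d)
P=cloud("wrist",d,o);np.save("w_scrP.npy",P)
print("scr",*rect(P,72,88,(523,-323),70)[:2]);print("rest",*rect(P,40,50,(523,-323),70)[:2]);print("base",*rect(P,2.5,9,(523,-323),60)[:2])
print(o["time"],observe()["time"],o["tcp_pos"],o["wrist_force"])
E
```

```text
rail 15257 [545.6  48.  173.8  78.2  82.1  56.8]
tray 471 [ 523.3 -121.4  111.5   56.3   -7.8   20. ]
scrap_brass 0.86 275 247 [535.5 -14.2  43.9]
scrap_orange 0.87 277 177 [546.2  50.6  45.1]
scrap_orange 0.66 277 164 [547.5  60.2  33.4]
scr 3446 [ 522.3 -323.    88.7   25.9  -64.8   78.4]
rest 1164 [ 526.1 -324.5   91.6   44.   -65.8   44.6]
base 1068 [ 519.1 -323.2  105.6  103.9   24.5    5.7]
4.9 4.95 [ 523.13663943 -321.93560182  189.8741603 ] [0.327801   0.35881027 1.00636514]
```

View pics/w_rail.png

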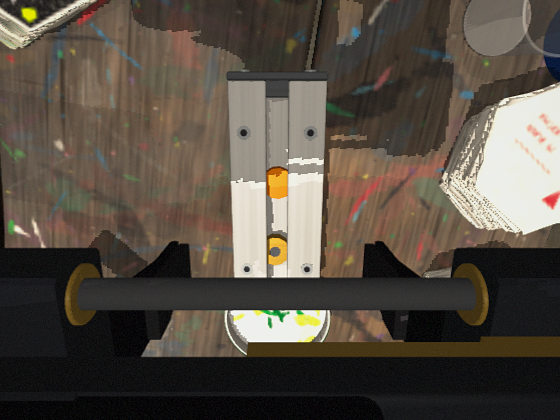

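View pics/w_scr.png

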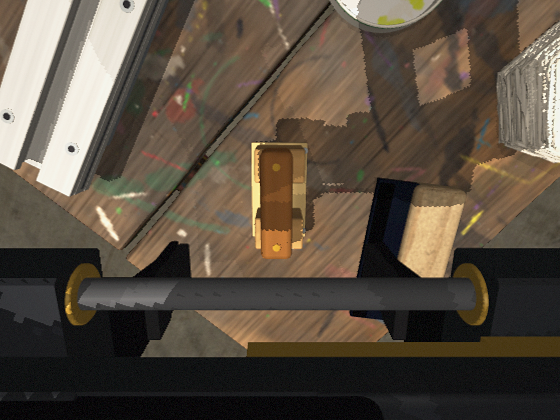

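Run:
```python
from h import *
for nm,P in (("w",np.load("w_railP.npy")),("top",cloud("top",np.load("top0.npy"))),("scene",cloud("scene",np.load("scene0.npy")))):
    th=np.radians(82.2); c=np.array([544,33.]); ex=-np.array([np.cos(th),np.sin(th)]); ey=np.array([-ex[1],ex[0]])
    D=P[...,:2]-c; s=D@ex; y=D@ey; z=P[...,2]
    near=(abs(s)<130)&(abs(y)<60)
    top=near&(z>53.5)
    print(nm,"s range",np.percentile(s[top],[.2,99.8]).round(1),"z",np.median(z[top]).round(1), "plate z",np.nanmax(z[top]).round(1))
    rows=[]
    for a in range(-80,100,15):
        m=top&(s>=a)&(s<a+15)&(z<59.5)
        if m.sum()<10: continue
        yy=np.sort(y[m]); i=np.where(abs(yy)<20)[0]; g=np.diff(yy[i]); k=i[g.argmax()]
        rows.append([a+7,yy[0],yy[k],yy[k+1],yy[-1],(yy[0]+yy[-1])/2,(yy[k]+yy[k+1])/2])
    print(np.round(rows,1))
    if nm=="w": m=near&(z<50)&(z>28)&(abs(y)<9); print("floor",np.percentile(s[m],[1,99]),np.histogram(z[m],8))
P=np.load("w_scrP.npy")
D=P[...,:2]-[523,-323];m=(np.hypot(D[...,0],D[...,1])<170)&(P[...,2]>20);th=np.radians(114.6)
sx=D@[np.cos(th),np.sin(th)];sy=D@[np.sin(th),-np.cos(th)]
m2=m&(sx>-60)&(sx<60)&(sy>30)&(P[...,2]<140);print("brush",sy[m2].min(),P[m2][:,2].max(),np.percentile(P[m2][:,2],[50,90]))
Q=np.load("w_railP.npy");m=(Q[...,0]>620)&(Q[...,2]<180);print("stack z",np.nanpercentile(Q[m][:,2],99), Q[m&(Q[...,2]>30)][:,0].min())
```

```text
w s range [-101.    68.5] z 276.1 plate z 302.1
[[-73.  -39.4  -9.8   8.6  38.7  -0.3  -0.6]
 [-58.  -39.4  -9.9   8.6  38.7  -0.4  -0.7]
 [-43.  -39.2  -9.4   8.7  38.6  -0.3  -0.3]
 [-28.  -39.5  -9.4   8.8  38.2  -0.6  -0.3]
 [-13.  -39.3  -9.5   8.9  38.7  -0.3  -0.3]
 [  2.  -39.4  -9.6   9.1  38.5  -0.4  -0.3]
 [ 17.  -39.5  -9.7   8.5  38.1  -0.7  -0.6]
 [ 32.  -39.2  -9.8   8.5  38.5  -0.3  -0.7]
 [ 47.  -39.6  -9.9   8.6  38.2  -0.7  -0.7]
 [ 62.  -39.2 -10.    8.7  38.5  -0.3  -0.7]
 [ 77.  -39.2 -10.2   8.8  38.   -0.6  -0.7]]
floor [-83.75522537  81.47017558] (array([1468,  935,   30,   26,   25,  632,  435,    2]), array([30.63384815, 33.0260075 , 35.41816685, 37.8103262 , 40.20248555,
       42.5946449 , 44.98680425, 47.3789636 , 49.77112295]))
top s range [-103.1  101.8] z 56.8 plate z 65.6
[[-73.  -38.5  -8.9   9.8  38.4  -0.1   0.5]
 [-58.  -38.2  -9.2   9.2  39.1   0.5   0. ]
 [-43.  -38.4  -9.1   8.9  38.7   0.1  -0.1]
 [-28.  -38.7  -9.    9.   38.9   0.1  -0. ]
 [-13.  -38.   -9.    9.5  39.3   0.7   0.3]
 [  2.  -38.7  -9.1   9.1  39.    0.2  -0. ]
 [ 17.  -38.8
[... 261 characters left out ...]
ne s range [-103.1  105.4] z 57.8 plate z 63.3
[[-73.  -39.   -9.4   6.9  36.   -1.5  -1.2]
 [-58.  -39.7  -8.6   6.2  37.7  -1.   -1.2]
 [-43.  -39.8  -9.4   8.5  37.7  -1.1  -0.4]
 [-28.  -40.9  -9.3   8.1  37.4  -1.7  -0.6]
 [-13.  -38.9  -9.6  10.1  40.3   0.7   0.2]
 [  2.  -39.6  -9.5   8.4  40.2   0.3  -0.6]
 [ 17.  -39.9 -11.5   7.6  40.    0.1  -1.9]
 [ 32.  -39.6  -9.4   9.   38.5  -0.6  -0.2]
 [ 47.  -39.3  -8.2   8.3  37.1  -1.1   0.1]
 [ 62.  -40.1  -8.5   8.2  38.3  -0.9  -0.2]
 [ 77.  -39.4  -9.5   8.   39.4  -0.   -0.7]
 [ 92.  -40.5  -7.7   9.6  40.1  -0.2   0.9]]
brush 123.2922795360471 28.153790774083433 [25.41522682 26.43544753]
stack z 84.72985477631148 701.6041440334213
```

Run:
```python
from h import *
set_gripper(55,40)
move_linear([522.6,-323,110],Rt(115),200)
move_linear([522.6,-323,57],None,80)
o=observe();print(o["wrist_force"].round(1) if hasattr(o["wrist_force"],"round") else o["wrist_force"])
set_gripper(20,40)
o=observe();print("grip",o["grip_width"],o["tcp_pos"],o["wrist_force"],o["wrist_torque"])
move_linear([522.6,-323,145],None,100)
o=observe();print("lift",o["grip_width"],o["wrist_force"],o["wrist_torque"])
move_linear([553.1,101.4,145],Rt(82.2),220)
move_linear([553.1,101.4,112],None,100)
o=observe();print(o["time"],o["tcp_pos"],o["grip_width"])
p,d=snapshot("wrist");save("w_ins",p);np.save("w_ins.npy",d);np.save("w_insP.npy",cloud("wrist",d,o))
p,d=snapshot("scene");save("s_ins",p);np.save("s_ins.npy",d)
c=cv2.resize(p[150:270,190:350],None,fx=5,fy=5,interpolation=cv2.INTER_CUBIC);save("s_insc",c)
p,d=snapshot("top");save("t_ins",p);np.save("t_ins.npy",d)
```

```text
[ 0.6  0.2 -0.2]
grip 25.396223991841392 [ 522.80046117 -323.02865571   57.26233093] [ 0.3456505  -0.59304749  1.92584341] [ 0.01765742 -0.00502701  0.00758994]
lift 25.72065877634645 [ 0.12313539 -0.01360863 -2.12091237] [-0.06877822 -0.03855826  0.00667775]
11.3667 [553.07146357 101.08010819 111.75723738] 25.825155842953293
```

View pics/s_insc.png

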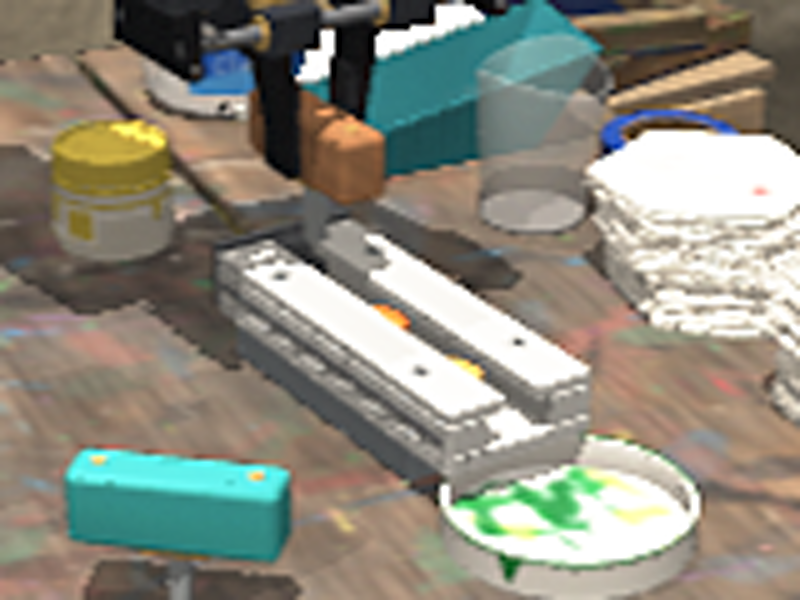

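View pics/w_ins.png

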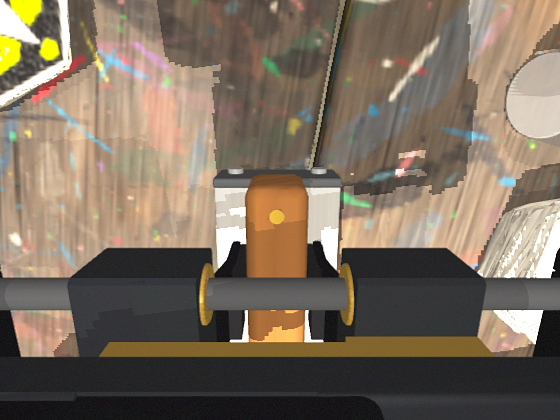

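Run:
```python
from h import *
th=np.radians(82.2); c=np.array([544,33.]); ex=-np.array([np.cos(th),np.sin(th)]); ey=np.array([-ex[1],ex[0]])
for nm,P in (("w",np.load("w_insP.npy")),("scene",cloud("scene",np.load("s_ins.npy"))),("top",cloud("top",np.load("t_ins.npy")))):
    D=P[...,:2]-c; s=D@ex; y=D@ey; z=P[...,2]
    for n,m in (("plate/rail",(z>53)&(z<66)&(s<-60)&(s>-106)&(abs(y)<50)),("handle",(z>95)&(z<136)&(abs(y)<22)&(s>-118)&(s<-85))):
        if m.sum()>5: print(nm,n,m.sum(),"y",np.percentile(y[m],[.5,99.5]).round(1),"s",np.percentile(s[m],[.5,99.5]).round(1),"z",np.percentile(z[m],[5,50,95]).round(1))
    m=(z>62)&(z<92)&(abs(y)<15)&(abs(s+69)<20)
    if m.sum()>3: print(nm,"tongue",m.sum(),np.median(s[m]).round(1),y[m].min().round(1),y[m].max().round(1),z[m].min().round(1))
```

```text
w plate/rail 4211 y [-39.1  38.2] s [-102.7  -60.3] z [55.7 57.  61. ]
w handle 4717 y [-13.6  12. ] s [-112.9  -85.2] z [115.9 132.7 134.2]
scene plate/rail 235 y [-39.6  39.7] s [-102.7  -60.2] z [54.8 58.  61.7]
scene handle 34 y [-14.8  10.3] s [-109.6  -88.9] z [106.2 119.4 134.4]
scene tongue 48 -65.2 -6.3 5.2 66.9
```

The handle and tongue lie within about 0.5 mm of the slot centreline, behind both bits. I'll insert with force checks and then push.

Run:
```python
from h import *
o=observe();print(o["wrist_force"])
for z in (104,97,90,85,82.5):
    move_linear([553.1,101.4,z],None,60)
    o=observe();f=np.array(o["wrist_force"]);print(z,f.round(1))
    if np.linalg.norm(f)>12: print("STOP");break
c=np.array([543.75,33.]);th=np.radians(82.2);ex=-np.array([np.cos(th),np.sin(th)])
if np.linalg.norm(f)<=12:
  for s in (-40,-10,20,50,75):
    p=c+ex*s; move_linear([p[0],p[1],82.5],None,60)
    o=observe();f=np.array(o["wrist_force"]);print(s,f.round(1),o["grip_width"])
    if np.linalg.norm(f)>15: print("STOP");break
print(o["time"])
p,d=snapshot("scene");save("s_push",cv2.resize(p[150:290,190:360],None,fx=4,fy=4,interpolation=cv2.INTER_CUBIC))
```

```text
[-0.16015611  0.41685116 -1.19135262]
104 [ 0.7 -0.8 -0.3]
97 [-0.8  1.1 -1. ]
90 [ 0.2 -0.3 -1.1]
85 [-0.1 -0.7 -1.6]
82.5 [-0.3 -0.5 -0.9]
-40 [ 0.5  0.5 -1.2] 25.86616192103383
-10 [ 0.9 -0.2 -0.8] 25.40735623370461
20 [ 0.1  0.4 -0.9] 25.503416148649833
50 [ 0.3 -0.8 -1. ] 26.10523496354342
75 [-0.1 -0.1 -1.3] 25.876193959000055
15.9833
```

View pics/s_push.png

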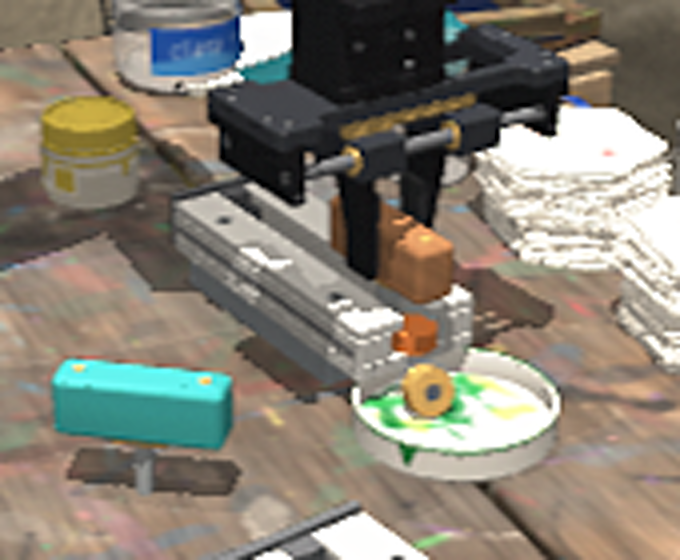

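The brass disc is in the lid at (428,390), leaning against the rail end. The orange one is at the mouth of the slot at (418,335). I'll keep pushing slowly.

Run:
```python
from h import *
c=np.array([543.75,33.]);th=np.radians(82.2);ex=-np.array([np.cos(th),np.sin(th)])
for s in (90,98,104,108):
    p=c+ex*s; move_linear([p[0],p[1],82.5],None,40)
    o=observe();f=np.array(o["wrist_force"]);print(s,f.round(1),o["grip_width"])
    if np.linalg.norm(f)>15: print("STOP");break
sleep(0.4)
print(o["time"])
p,d=snapshot("scene");save("s_push2",cv2.resize(p[150:290,190:360],None,fx=4,fy=4,interpolation=cv2.INTER_CUBIC))
```

```text
90 [-0.3 -0.2 -1.1] 25.683570722076176
98 [ 0.7 -1.1 -1.4] 25.650956875839093
104 [-0.3 -0.5 -1.4] 25.60952365544082
108 [ 0.  -0.7 -0.6] 25.530910563588822
17.4583
```

View pics/s_push2.png

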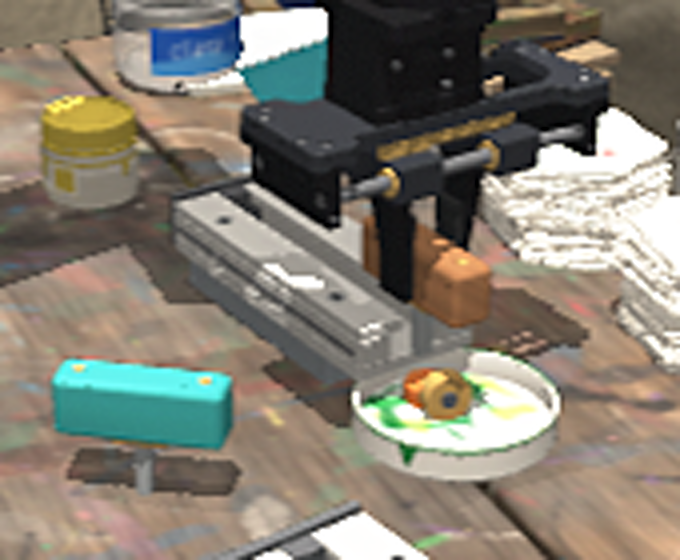

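Both bits are in the lid at (430,390). Now I'll lift the scraper straight up and take it back to the rest.

Run:
```python
from h import *
o=observe();p=o["tcp_pos"]
move_linear([p[0],p[1],145],None,80)
q,d=snapshot("scene");save("s_a",cv2.resize(q[150:290,190:360],None,fx=4,fy=4,interpolation=cv2.INTER_CUBIC))
move_linear([522.6,-323,145],Rt(115),200)
move_linear([522.6,-323,75],None,80)
print(observe()["wrist_force"],observe()["tcp_pos"])
q,d=snapshot("scene");save("s_b",cv2.resize(q[220:340,320:480],None,fx=5,fy=5,interpolation=cv2.INTER_CUBIC))
for z in (65,60,58.5,57.5):
    move_linear([522.6,-323,z],None,40); o=observe();f=np.array(o["wrist_force"]);print(z,f.round(1),o["tcp_pos"])
    if f[2]>6: break
print(o["time"])
```

```text
[-0.17362435 -0.0521761  -0.41369197] [ 522.97146614 -323.3380532    75.43698305]
65 [-0.6 -0.8 -1.7] [ 522.37335985 -322.78846128   64.63484913]
60 [-0.7  0.3 -1.2] [ 522.38406461 -322.80362613   59.62240567]
58.5 [-0.1 -0.5 -1.1] [ 522.59523671 -322.97274862   58.45241819]
57.5 [-0.  -0.1 -2. ] [ 522.56547721 -322.97350829   57.47008544]
22.5333
```

View pics/s_a.png

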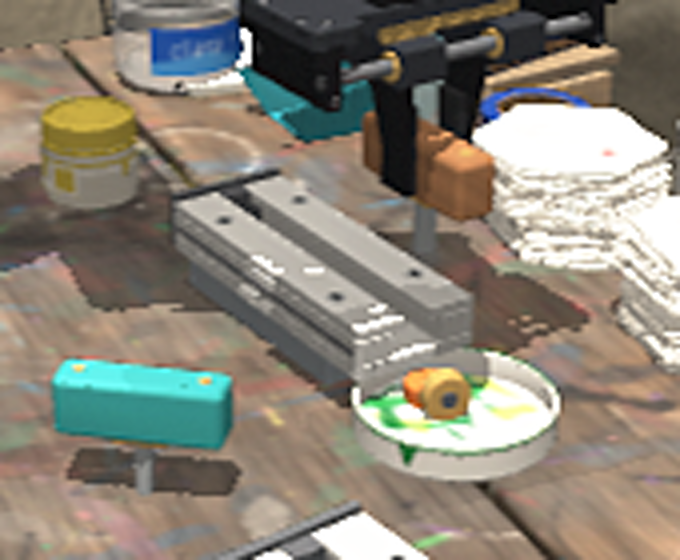

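View pics/s_b.png

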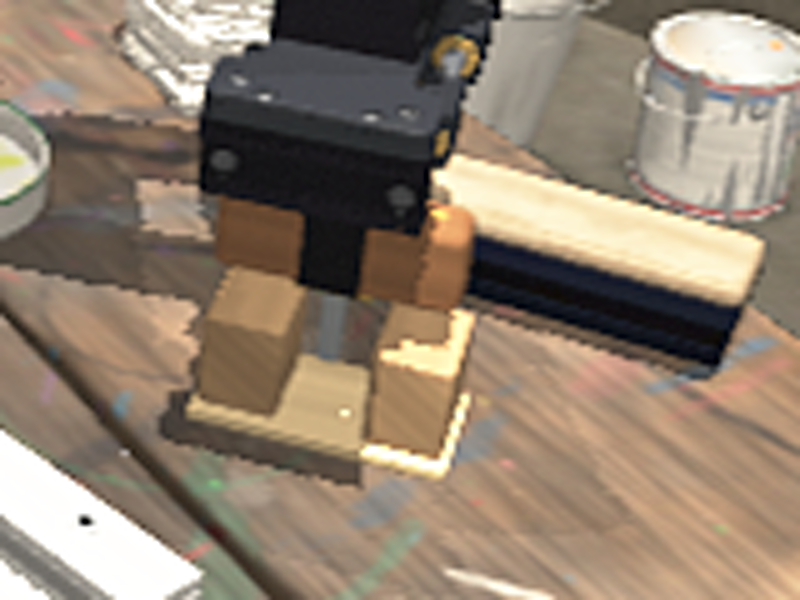

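The tongue hangs over the gap and the lid is undisturbed. I'll settle the scraper and release it.

Run:
```python
from h import *
for z in (57.1,56.7):
    move_linear([522.6,-323,z],None,40); f=np.array(observe()["wrist_force"]);print(z,f.round(1))
    if f[2]>4: break
set_gripper(50)
sleep(0.2)
print(observe()["grip_width"])
move_linear([522.6,-323,130],None,80)
move_linear([522.6,-323,190],None,150)
sleep(.3)
o=observe();p,d=snapshot("wrist");save("w_fin",p);P=cloud("wrist",d,o)
print("scr",*rect(P,70,90,(523,-323),70)[:2])
print("rest",*rect(P,40,50,(523,-323),70)[:2])
p,d=snapshot("scene");save("s_fin",p);P=cloud("scene",d)
print("tray",*rect(P,12,28,(535,-115),75)[:2]);print("ink",*rect(P,50,65,(555,275),60)[:2])
A=cv2.resize(p[225:315,260:420],None,fx=5,fy=5,interpolation=cv2.INTER_CUBIC);save("s_finc",A)
p,d=snapshot("top");save("t_fin",p)
P=cloud("top",d)
for q in ("scrap_brass","scrap_orange","tray_lid","cup_clear","ink_pot"):
    for c in ("scene","top"):
        for r in spot_in(c,q)[:1]: print(q,c,round(r["p"],2),np.round(r["location"]))
print(observe()["time"])
```

```text
57.1 [-0.2 -0.4  1. ]
56.7 [-1.9  0.8  4.9]
49.786722102396865
scr 3484 [ 521.9 -323.    88.3   25.8  -65.7   78.4]
rest 1170 [ 526.  -324.5   91.5   43.8  -65.8   44.6]
tray 564 [ 525.7 -105.9  112.9  112.2   67.6   18.4]
ink 231 [560.6 283.6  66.5  59.4  54.   57.4]
scrap_brass scene 0.62 [300. 251.]
scrap_brass top 0.37 [312. 198.]
scrap_orange scene 0.68 [391. 276.]
scrap_orange top 0.44 [303. 196.]
tray_lid scene 0.88 [307. 255.]
tray_lid top 0.82 [319. 199.]
cup_clear scene 0.78 [297. 177.]
cup_clear top 0.65 [208.  93.]
ink_pot scene 0.85 [211. 186.]
ink_pot top 0.85 [150. 180.]
26.5333
```

View pics/s_finc.png

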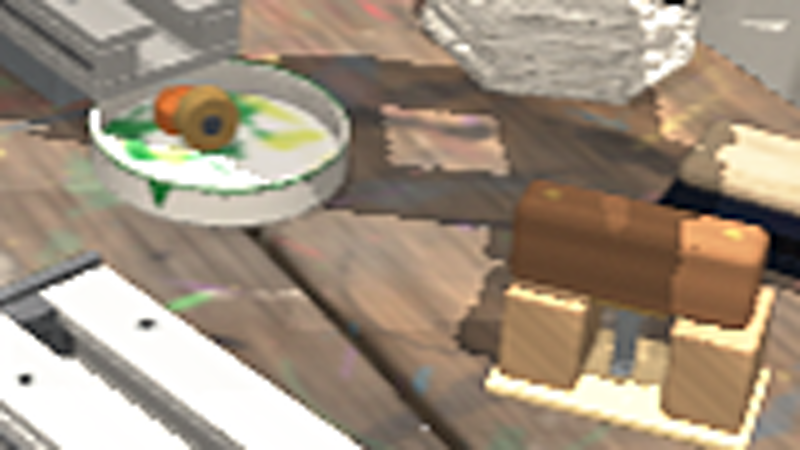

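View pics/t_fin.png

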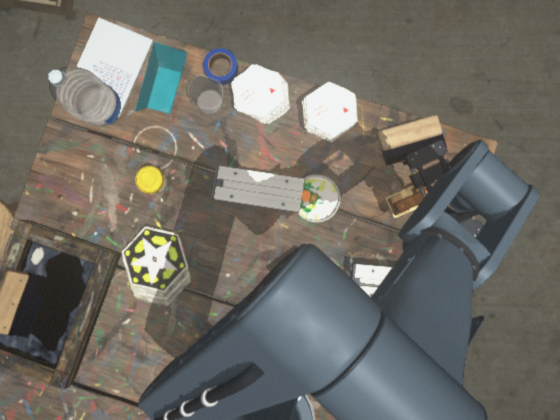

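Run:
```python
from h import *
print(job_done(),observe()["time"])
```

```text
the job is handed in; nothing more can be done
the job is handed in; nothing more can be done
```

The job is done and handed in at about 26.5 s of the 58 s allowed. I took the wooden scraper from its rest, put its tongue into the far rail's slot behind both bits, and pushed both out of the open end into the green-rimmed lid. Then I set the scraper back on its rest.

- **Scrap:** both bits are in the lid. They lean against each other on edge instead of lying flat, and the slot is empty.
- **Scraper:** it stands upright with its tongue in the gap, within about 0.5 mm and 1° of where it started. The handle top is at 78.4 mm, as before. By my estimate it sits about 4 mm off the rest's centre, close to the 5 mm you give; it started about as far off, so I left it.
- **Bystanders:** the lid and ink pot measure within 1 mm of where they were. I checked the cup only by its place in the pictures, and it has not visibly moved.
- **Forces:** the wrist readings I took stayed below about 6 N.
- **Disagreement:** in the final scene picture, the network's `scrap_orange` report at (391,276) was the scraper handle. The top picture put the orange bit at (303,196), in the lid, which agrees with what I saw.

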